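# Square a flow-cell stack and lock its bayonet tie rod

### The job

The three loose plates of the flow cell lie askew on the assembly jig: slide them square against both rails so that their holes line up over the bore, then take the tie rod from its rest, pass it down through all three plates, turn it until its foot drops through the hidden slot in the base, push it down against its spring and turn it clockwise so that it locks and stays down by itself when you let go. The plates are brittle, so work by feel and press gently throughout (always under 30 N), and leave the other things on the bench where they are.

Things in the scene. Friction and masses are not known exactly. Their poses are not given: they have to be found in the camera images.
- jig_bore (a point): Fixed metal jig: a deck 45 mm above the bench, reaching 64 mm to the minus and 52 mm to the plus side of this point in x and y. The point: centre of its 18 mm bore at the deck's top; z up. Two black rails stand 34 mm high on the deck, inner faces at x = +36 mm and y = +36 mm; the other two sides are open, so a finger held low can push all three plates at once.
- ring_slot (a point): Centre of the slot in the fixed bayonet ring hidden under the deck, at the ring's top face, 12 mm below the deck's top; ring 5 mm thick, slot 17.5 x 7.5 mm. This point's axes are the jig's: the slot's long direction lies anywhere within 52 degrees either side of jig x and must be felt for. Under the ring the foot can turn clockwise (from above) 68 degrees to a stop; it holds from 30 on.
- graphite_plate_mid (a point): Black graphite square plate, loose, 72 x 72 x 12 mm, 18 mm hole in its middle; the lowest, on the deck. The point is its centre, z up; flat against both rails it lies on the bore axis, axes along the jig's. Starts 3 to 9 mm off each rail, turned up to 4 degrees.
- white_frame_mid (a point): White plastic square plate, loose, 72 x 72 x 12 mm, 18 mm hole in its middle; the middle one. The point is its centre, z up; flat against both rails it lies on the bore axis, axes along the jig's. Starts 3 to 9 mm off each rail, turned up to 4 degrees.
- end_plate_mid (a point): Clear blue square plate, loose, 72 x 72 x 12 mm, 18 mm hole in its middle; the top one, with two white hose barbs 12.5 mm tall, 24 mm from the middle in x and y (-x,+y and +x,-y corners). The point is its centre, z up; flat against both rails it lies on the bore axis, axes along the jig's. Starts 3 to 9 mm off each rail, turned up to 4 degrees.
- rod_grip (a point): Steel tie rod, 125 mm long, 0.2 kg, upright in its rest. The point: on its axis, half-way up the part of the round orange knob to grip (knob 24 mm across, from 21 mm below to 19 mm above the point); z up along the rod, x along its foot. Under the knob a 26 mm disc, 3 mm thick, then the 16 mm shank, ending 87 mm below the point, then a 6 mm neck and the foot.
- rod_foot (a point): Centre of the underside of the rod's foot, 106 mm below the grip point: a cross bar 15 mm long (this point's x), 6 mm wide, 7 mm tall, ends bevelled; half a turn is the same. It rests on the ring at 12 mm below the deck's top, in the slot the sleeve stops it at 18 mm; it is clear under the ring from 24 mm (press to about 26.5, at most 30); locked and let go it sits at 24 mm.
- rod_sleeve (a point): Centre of the underside of the brass sleeve round the rod (26 mm across, 14 mm tall), 54 mm above the foot's underside when free. It slides up to 12 mm up the rod against a spring: 3 N to start it, 0.7 N more per mm. It lands on the end plate (upper face 36 mm above the deck) and clamps the stack.
- rod_rest: Fixed blue block, 70 x 108 mm at its foot, 56 x 94 mm above, 62 mm tall, with two 18 mm holes 22 mm either side of its middle along its y axis; the origin is at the middle of its underside. The rod hangs in the +y hole by its sleeve, which lies on the block's top; the other hole is empty.
- wash_bottle: Clear wash bottle with a red cap and bent jet, 193 mm tall, 65 mm across; the origin is under its middle. A bystander.
- buffer_green: Flat bottle of green buffer, 174 mm tall, 88 x 56 mm; the origin is under its middle. A bystander.
- beaker: Empty clear 100 ml beaker, 68 mm tall, 71 mm across; the origin is under its middle. A bystander.
- pot_blue: Sample pot with a blue lid, 59 mm tall, 49 mm across; the origin is under its middle. A bystander.
- pot_white: Sample pot with a white lid, 59 mm tall, 49 mm across; the origin is under its middle. A bystander.
- cuvette_box: Small white carton, 76 x 51 x 42 mm; the origin is under its middle. A bystander.
- screwdriver: Orange-handled screwdriver, 190 mm long, lying flat; the origin is under its middle. A bystander.

How it is judged:
By the outcome, as a careful person would: the job done as asked, in the order asked, and still so for the second after the job is handed in, with the robot touching nothing.
It also fails if it takes over 72 s, if anything falls off the work surface, if the arm or the gripper's body presses on something with over 40 N, if the wrist force passes 120 N, or if a joint passes its speed limit or range.

### The arm

A 7-joint arm with a two-finger parallel gripper is mounted at the origin on a cart in front of the work surface, level with it; the furniture and walls round the work are solid. World frame = base frame: x ahead of the robot, y to its left, z up, the work surface at z = 0. Lengths are in m, angles in rad, forces in N, time in s.
With the tool pointing down it reaches from about 0.425 to 0.925 m from the base axis. Payload 6.8 kg.
Tool frame: the origin (TCP) lies on the centre line of the jaws, within the pads' length; the fingertips stand 14 mm ahead of it and the grasp point (between the pads) lies 5 mm behind it (r.tips_ahead is the distance from the TCP to the fingertips, in m); z points along the fingers, y is the line along which they close (so a half turn about z gives the same grasp; the last joint's range is limited). The gripper opens to 85 mm and grips with 20 to 120 N. Pads are 22 mm wide; open, the fingers measure 114 mm over their backs; the gripper's body (76 mm by 85 mm) begins 54 mm behind the grasp point. The pads swing forward as they close: fully open they stand 13 mm farther back than shut.
Start: joints at [1.135, 0.477, 0.022, 1.555, -0.011, 1.109, -0.083], TCP at [0.217, -0.639, 0.245] pointing down, gripper open.
Joint ranges: [-2.96, 2.96], [-0.34, 2.1], [-1.41, 1.46], [0.24, 2.44], [-1.37, 4.51], [0.17, 1.92], [-2.96, 2.96]. Speed limits (rad/s): [2.39, 2.39, 3.14, 3.14, 3.14, 3.14, 3.14].

### API

Orientations are given as a rotation vector (axis times angle).
In Python, from bench import r, eyes gives the robot as it stands.
- The arm moves only by the tool step_arm, never from a script. Its argument "rows" is a list of rows, each a list of 6 numbers: the shift along the world's x, y, z in units of 60 cm (1.0 is 60 cm), then the turn, a rotation vector about the world's x, y, z in units of pi rad (1.0 is pi rad). In form: [[x, y, z, rx, ry, rz], ...]. A call has 1 to 5 rows; each row is the pose to reach, as a shift and turn from the pose commanded when the call began, turning the shorter way round; what a row does not reach only later rows make up. A row lasts 1/12 s, in which the tool goes at most 41.7 mm and 7.16 degrees, less where a joint would pass 70% of its speed; a pose out of reach is approached as far as the arm can. A call with a number of a shift or a turn outside -1 to 1 is refused whole. A call with a gripper value outside its range is refused whole. "jaw" is the closure, from 0 (fully open) to 1 (shut), set as the call begins (left out, the last holds). The fingers move at their own pace and stop on an object; "squeeze" is the grip in N (left out, the last holds). Time passes only in rows, so rows that repeat a pose let the fingers close. It gives the time, the measured TCP pose, the force, the opening and the grip force at its end, in the units of the state.
- r.get_obs(): the state, without advancing time (a new reading comes with each control period).
- eyes.grab_frame(name): name is "scene" or "top"; returns the picture (480x640x3 uint8, red, green, blue); there is no depth.
- eyes.camera_info(name): a dict with "mtx" (3x3 intrinsics, pixels), "k1" (the pictures are not rectified: a ray, as slopes to the right and down, at radius r is drawn at 1 + k1 r^2 times it, then the intrinsics apply), "extrinsics" (4x4, takes a point from camera to world coordinates). Camera axes: x right, y down, z forward; pixel columns grow to the right and rows downward; lengths in m; the calibration is good to about 2 mm. A picture is of the moment at which its call begins. camera_info takes no time and is no camera call.
- r.hand_in(): hands the job in; it is judged then, once.
The state is a dict: "clock": time; "joints": joint angles; "qvel": joint speeds; "tau": joint torques, N m; "tcp_pos": TCP position; "orientation": TCP orientation; "contact_force": force on the tool from outside, world axes, zero at the start; "moment": the same for the moment, N m; "grip_width": finger opening in m; "gripper_force": force on a finger pad.
Only numpy, scipy, OpenCV 4.12 (cv2) and the standard library are available. Lean on these libraries where they do the work, as an engineer would, in place of code of your own. Each camera call takes 0.05 s, during which the arm holds its last target. There are 200 camera calls.

## Working session

There is one attempt and no reset: what is moved stays moved. The work goes in short steps, Python scripts to look and compute and a tool call to move; the robot and the scene stay as the last step left them, time stands still between calls to the robot, and variables do not carry over. Pictures are saved under pics/ and viewed, at most 10 in all, crops included, and the job is handed in when it is done.

Besides the shell and the picture viewer there is one more tool, called after "Emit:" by a JSON object that holds its "op" and its "data". step_arm: Moves the arm, as the interface text tells. Shifts and turns lie within -1 to 1; 1 stands for 60 cm of shift or pi rad of turn. Its arguments: {"type":"object","properties":{"rows":{"type":"array"},"jaw":{"type":"number"},"squeeze":{"type":"number"}},"required":["rows"]}

```bash
ls; mkdir -p pics
cat > h.py <<'E'
import numpy as np, cv2
from bench import r, eyes
def snap(n,f,crop=None,s=1):
    im=eyes.grab_frame(n); cv2.imwrite('pics/raw_'+f+'.png',cv2.cvtColor(im,cv2.COLOR_RGB2BGR))
    o=im if crop is None else im[crop[1]:crop[3],crop[0]:crop[2]]
    o=cv2.resize(o,None,fx=s,fy=s,interpolation=cv2.INTER_CUBIC)
    cv2.imwrite('pics/'+f+'.png',cv2.cvtColor(o,cv2.COLOR_RGB2BGR)); return im
def p2w(n,u,v,z):
    c=eyes.camera_info(n);K=np.array(c['mtx']);T=np.array(c['extrinsics'])
    d=np.array([(u-K[0,2])/K[0,0],(v-K[1,2])/K[1,1]]);x=d.copy()
    for _ in range(20): x=d/(1+c['k1']*(x@x))
    w=T[:3,:3]@np.array([x[0],x[1],1]);o=T[:3,3]
    return o+w*(z-o[2])/w[2]
def w2p(n,p):
    c=eyes.camera_info(n);K=np.array(c['mtx']);T=np.array(c['extrinsics'])
    q=T[:3,:3].T@(np.array(p)-T[:3,3]);x=q[:2]/q[2];x=x*(1+c['k1']*(x@x))
    return np.array([K[0,0]*x[0]+K[0,2],K[1,1]*x[1]+K[1,2]])
def st():
    o=r.get_obs();print({k:np.round(o[k],4).tolist() for k in('clock','joints','tcp_pos','orientation','contact_force','moment','grip_width','gripper_force')})
E
python3 - <<'E'
from h import *
st();snap('scene','s0');snap('top','t0')
for n in('scene','top'):print(eyes.camera_info(n))
print(r.tips_ahead)
E
```

```text
pics
{'clock': 0.0, 'joints': [1.1349, 0.4778, 0.0223, 1.5565, -0.0115, 1.1093, -0.0831], 'tcp_pos': [0.2171, -0.6385, 0.2443], 'orientation': [-3.0977, -0.5123, 0.0007], 'contact_force': [1.131, -0.4778, -1.3199], 'moment': [0.0069, -0.0186, 0.0381], 'grip_width': 0.0855, 'gripper_force': 0.0}
{'mtx': array([[578.5131069 ,   0.        , 314.2746463 ],
       [  0.        , 578.5131069 , 242.27404885],
       [  0.        ,   0.        ,   1.        ]]), 'k1': -0.1036980325131739, 'extrinsics': array([[ 0.98593914,  0.07739805, -0.14809983,  0.7174774 ],
       [ 0.16621739, -0.54544916,  0.8214968 , -0.81953877],
       [-0.01719868, -0.83456261, -0.55064458,  0.75100558],
       [ 0.        ,  0.        ,  0.        ,  1.        ]])}
{'mtx': array([[557.2350641 ,   0.        , 323.10325893],
       [  0.        , 557.2350641 , 240.64562885],
       [  0.        ,   0.        ,   1.        ]]), 'k1': -0.1385748972160197, 'extrinsics': array([[-0.02720969, -0.99557689,  0.08992379,  0.43977491],
       [-0.99961868,  0.02667573, -0.00713465,  0.1527156 ],
       [ 0.00470431, -0.09008363, -0.99592309,  1.44783958],
       [ 0.        ,  0.        ,  0.        ,  1.        ]])}
0.014
```

View pics/s0.png

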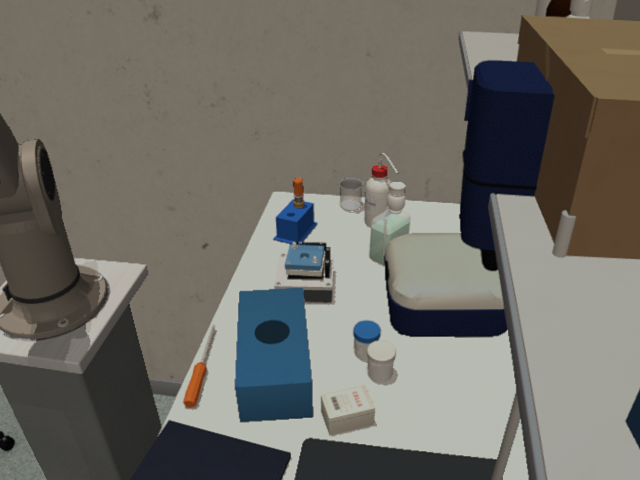

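View pics/t0.png

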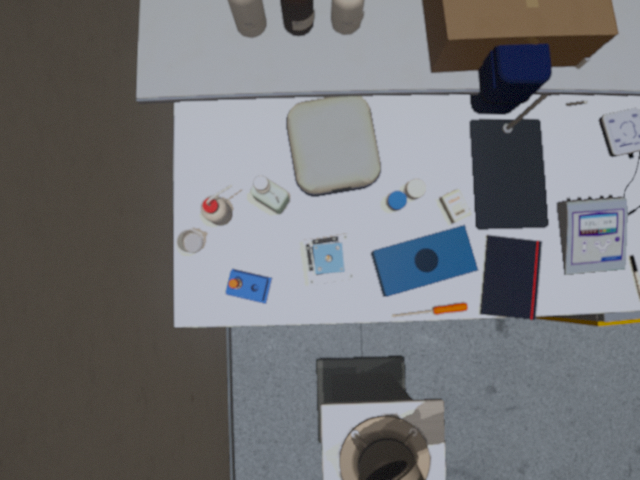

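The scene shows the jig at about (305,270) and the rest with the rod at (296,220). In the top view the jig is at (328,258) and the rest at (248,286), with the rod on its left. I'll zoom in on the jig and rest.

Run:
```python
from h import *
a=cv2.imread('pics/raw_t0.png');b=cv2.imread('pics/raw_s0.png')
A=cv2.resize(a[225:310,220:360],None,fx=5.7,fy=5.7,interpolation=cv2.INTER_CUBIC)[:,:798]
cv2.imwrite('pics/t0z.png',A);print(A.shape)
B=cv2.resize(b[170:305,260:345],None,fx=4.4,fy=4.4,interpolation=cv2.INTER_CUBIC);cv2.imwrite('pics/s0z.png',B);print(B.shape)
```

```text
(484, 798, 3)
(594, 374, 3)
```

View pics/t0z.png

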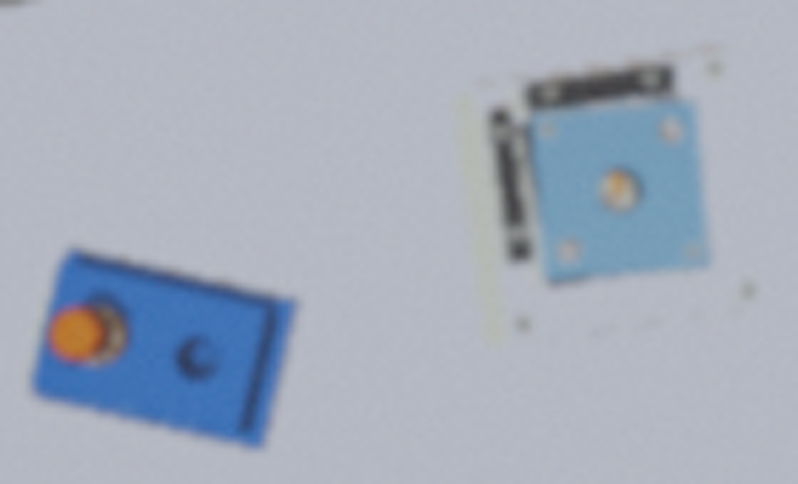

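View pics/s0z.png

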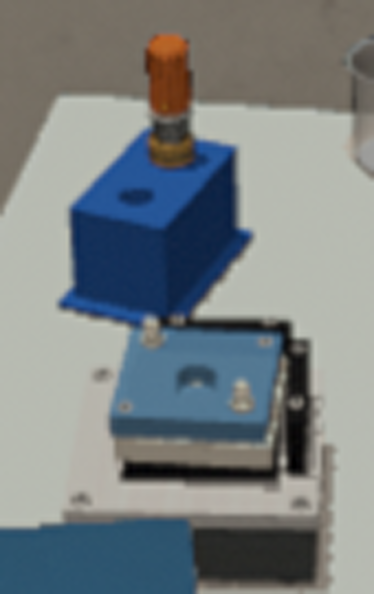

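Run:
```python
from h import *
T=lambda U,V,z:p2w('top',(U+.5)/5.7-.5+220,(V+.5)/5.7-.5+225,z)
S=lambda U,V,z:p2w('scene',(U+.5)/4.4-.5+260,(V+.5)/4.4-.5+170,z)
for n,f,U,V,z in [('hole',T,620,190,.081),('plTL',T,530,112,.081),('plTR',T,693,102,.081),('plBR',T,709,265,.081),('plBL',T,550,280,.081),
 ('scrTR',T,714,68,.045),('scrBR',T,748,290,.045),('scrBL',T,523,324,.045),
 ('railx in L',T,530,108,.079),('railx in R',T,672,95,.079),('railx outL',T,527,87,.079),('railx outR',T,670,66,.079),
 ('raily in T',T,510,108,.079),('raily in B',T,528,260,.079),('raily outT',T,490,112,.079),('raily outB',T,511,263,.079),
 ('deck LT',T,470,88,.045),('deckLB',T,498,345,.045),
 ('knob',T,75,334,.133),('hole2',T,199,357,.062),('sleeve',T,108,335,.076),
 ('restTL',T,78,256,.062),('restTR',T,275,300,.062),('restBR',T,245,435,.062),('restBL',T,35,393,.0),
 ('S knobtop',S,166,42,.133),('S hole2',S,136,196,.062),('S sleeve bot',S,170,160,.062),('S hole',S,197,378,.081),
 ('S scr BL',S,101,374,.045),('S scr BR',S,81,498,.045),('S scr TR',S,300,502,.045),('S pl TL? ',S,283,331,.081),('S pl BL',S,133,327,.081),('S pl BR',S,110,420,.081),('S pl TR',S,266,427,.081)]:
  print(n,np.round(f(U,V,z)*1000,1)[:2])
```

```text
hole [520.2 131.2]
plTL [555.  169.1]
plTR [557.5  98.6]
plBR [486.9  93.8]
plBL [482.3 162.3]
scrTR [575.5  87.4]
scrBR [476.6  75.3]
scrBL [464.4 175. ]
railx in L [556.9 169.1]
railx in R [560.9 107.5]
railx outL [566.1 170.1]
railx outR [573.5 108. ]
raily in T [557.1 177.7]
raily in B [491.2 171.6]
raily outT [555.6 186.4]
raily outB [490.1 179. ]
deck LT [569.4 195.8]
deckLB [455.4 186.3]
knob [463.4 359.4]
hole2 [453.3 316.3]
sleeve [463.6 354. ]
restTL [498.7 368.7]
restTR [477.3 282.6]
restBR [418.9 296.9]
restBL [439.3 399.1]
S knobtop [467.8 360.3]
S hole2 [457.3 318.3]
S sleeve bot [467.9 358.6]
S hole [525.5 129. ]
S scr BL [468.  176.6]
S scr BR [480.   77.8]
S scr TR [579.4  89.2]
S pl TL?  [558.9 173.3]
S pl BL [487.6 166.6]
S pl BR [492.5  90.6]
S pl TR [563.2  95.3]
```

Emit:
{"op": "step_arm", "data": {"rows": [[0.034, 0.057, 0, 0, 0, -0.013], [0.068, 0.114, 0, 0, 0, -0.026], [0.102, 0.171, 0, 0, 0, -0.039], [0.136, 0.228, 0, 0, 0, -0.052], [0.17, 0.285, 0, 0, 0, -0.065]], "jaw": 1, "squeeze": 20}}

```text
clock: 0.52
tcp_pos: [0.3197, -0.4662, 0.2449]
orientation: [-3.135, -0.19, 0.001]
contact_force: [1.0, 0.1, 0.2]
grip_width: 0.0259
gripper_force: 0.0
```

Emit:
{"op": "step_arm", "data": {"rows": [[0.034, 0.057, 0, 0, 0, 0], [0.068, 0.114, 0, 0, 0, 0], [0.102, 0.171, 0, 0, 0, 0], [0.136, 0.228, 0, 0, 0, 0], [0.17, 0.285, 0, 0, 0, 0]]}}

```text
clock: 0.93
tcp_pos: [0.4217, -0.2952, 0.2452]
orientation: [-3.136, -0.194, 0.001]
contact_force: [-0.1, -0.2, 0.5]
grip_width: -0.0001
gripper_force: 0.0
```

Emit:
{"op": "step_arm", "data": {"rows": [[0.006, 0.067, 0, 0, 0, 0], [0.012, 0.134, 0, 0, 0, 0], [0.018, 0.201, 0, 0, 0, 0], [0.024, 0.268, 0, 0, 0, 0], [0.03, 0.335, 0, 0, 0, 0]]}}

```text
clock: 1.35
tcp_pos: [0.4388, -0.0942, 0.2452]
orientation: [3.135, 0.194, -0.0]
contact_force: [0.6, 0.1, 0.7]
grip_width: -0.0001
gripper_force: 0.0
```

Emit:
{"op": "step_arm", "data": {"rows": [[0.005, 0.067, 0, 0, 0, 0], [0.01, 0.134, 0, 0, 0, 0], [0.015, 0.201, 0, 0, 0, 0], [0.02, 0.268, 0, 0, 0, 0], [0.027, 0.365, 0, 0, 0, 0]]}}

```text
clock: 1.77
tcp_pos: [0.4539, 0.1078, 0.2452]
orientation: [3.135, 0.193, -0.0]
contact_force: [1.2, 0.5, 0.3]
grip_width: 0.0002
gripper_force: 0.0
```

Emit:
{"op": "step_arm", "data": {"rows": [[0, 0, -0.06, 0, 0, 0], [0, 0, -0.12, 0, 0, 0], [0, 0, -0.18, 0, 0, 0], [0, 0, -0.23, 0, 0, 0], [0, 0, -0.23, 0, 0, 0]]}}

```text
clock: 2.18
tcp_pos: [0.4502, 0.1051, 0.1024]
orientation: [3.134, 0.195, -0.016]
contact_force: [-1.3, 0.3, 0.6]
grip_width: -0.0002
gripper_force: 0.0
```

Emit:
{"op": "step_arm", "data": {"rows": [[0.005, 0.017, 0, 0, 0, 0], [0.009, 0.033, 0, 0, 0, 0], [0.009, 0.033, -0.035, 0, 0, 0], [0.009, 0.033, -0.06, 0, 0, 0], [0.009, 0.033, -0.06, 0, 0, 0]]}}

```text
clock: 2.6
tcp_pos: [0.4603, 0.1275, 0.0716]
orientation: [-3.135, -0.196, -0.001]
contact_force: [-1.2, 0.1, -0.3]
grip_width: -0.0
gripper_force: 0.0
```

Run:
```python
from h import *
st();snap('top','t1');snap('scene','s1')
a=cv2.imread('pics/raw_t1.png');b=cv2.imread('pics/raw_s1.png')
A=cv2.resize(a[230:305,290:365],(400,400),interpolation=cv2.INTER_CUBIC);B=cv2.resize(b[230:305,265:340],(400,400),interpolation=cv2.INTER_CUBIC)
cv2.imwrite('pics/c1.png',np.hstack([A,B]))
```

```text
{'clock': 2.6, 'joints': [-0.0815, 0.4424, -0.3835, 2.1358, 0.283, 0.6099, -2.1113], 'tcp_pos': [0.4603, 0.1275, 0.0716], 'orientation': [-3.135, -0.1956, -0.0012], 'contact_force': [-1.2142, 0.1041, -0.3074], 'moment': [-0.037, 0.0071, 0.0622], 'grip_width': -0.0, 'gripper_force': 0.0}
```

View pics/c1.png

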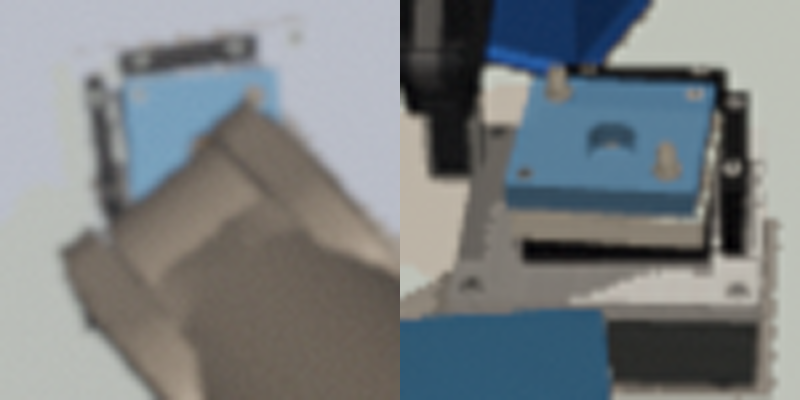

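Emit:
{"op": "step_arm", "data": {"rows": [[0, 0, -0.008, 0, 0, 0], [0, 0, -0.014, 0, 0, 0], [0, 0, -0.014, 0, 0, 0], [0.007, 0.001, -0.014, 0, 0, 0], [0.013, 0.0016, -0.014, 0, 0, 0]]}}

```text
clock: 3.12
tcp_pos: [0.468, 0.1271, 0.0632]
orientation: [-3.136, -0.194, -0.001]
contact_force: [0.0, -0.6, -0.1]
grip_width: -0.0
gripper_force: 0.0
```

Emit:
{"op": "step_arm", "data": {"rows": [[0.0025, 0.0003, 0, 0, 0, 0], [0.005, 0.0006, 0, 0, 0, 0], [0.0075, 0.0009, 0, 0, 0, 0], [0.01, 0.0012, 0, 0, 0, 0], [0.01, 0.0012, 0, 0, 0, 0]]}}

```text
clock: 3.53
tcp_pos: [0.4739, 0.1278, 0.0629]
orientation: [-3.135, -0.194, -0.0]
contact_force: [-0.5, 0.2, -0.4]
grip_width: -0.0
gripper_force: 0.0
```

Emit:
{"op": "step_arm", "data": {"rows": [[0.0015, 0.0002, 0, 0, 0, 0], [0.003, 0.0004, 0, 0, 0, 0], [0.0045, 0.0006, 0, 0, 0, 0], [0.006, 0.0008, 0, 0, 0, 0]]}}

```text
clock: 3.87
tcp_pos: [0.4768, 0.1281, 0.0628]
orientation: [3.135, 0.194, -0.001]
contact_force: [-2.1, 0.9, 1.3]
grip_width: -0.0002
gripper_force: 1.2
```

Emit:
{"op": "step_arm", "data": {"rows": [[0.0015, 0.0002, 0, 0, 0, 0], [0.003, 0.0004, 0, 0, 0, 0], [0.0045, 0.0006, 0, 0, 0, 0]]}}

```text
clock: 4.12
tcp_pos: [0.4783, 0.1283, 0.0626]
orientation: [3.134, 0.194, -0.005]
contact_force: [-8.9, -0.5, 6.2]
grip_width: 0.0
gripper_force: 4.1
```

Emit:
{"op": "step_arm", "data": {"rows": [[0.001, 0.0001, 0, 0, 0, 0], [0.002, 0.0002, 0, 0, 0, 0], [0.002, 0.0002, 0, 0, 0, 0]]}}

```text
clock: 4.37
tcp_pos: [0.4784, 0.1282, 0.0624]
orientation: [3.134, 0.195, -0.008]
contact_force: [-9.0, -0.6, 6.8]
grip_width: 0.0
gripper_force: 4.4
```

Run:
```python
from h import *
st();snap('top','t2');snap('scene','s2')
a=cv2.imread('pics/raw_t2.png');b=cv2.imread('pics/raw_s2.png')
A=cv2.resize(a[230:305,290:365],(400,400),interpolation=cv2.INTER_CUBIC);B=cv2.resize(b[230:305,265:340],(400,400),interpolation=cv2.INTER_CUBIC)
cv2.imwrite('pics/c2.png',np.hstack([A,B]))
```

```text
{'clock': 4.3667, 'joints': [-0.0834, 0.4817, -0.3717, 2.0963, 0.2943, 0.6181, -2.1059], 'tcp_pos': [0.4784, 0.1282, 0.0624], 'orientation': [3.1339, 0.1947, -0.008], 'contact_force': [-9.0214, -0.6392, 6.7656], 'moment': [-0.1183, 1.8024, 0.0266], 'grip_width': 0.0, 'gripper_force': 4.3756}
```

View pics/c2.png

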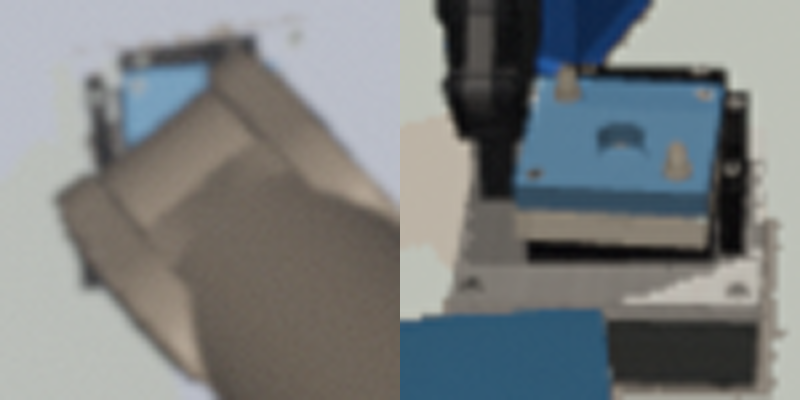

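Emit:
{"op": "step_arm", "data": {"rows": [[0, 0, 0.0015, 0, 0, 0], [0, 0, 0.003, 0, 0, 0], [0, 0, 0.003, 0, 0, 0]]}}

```text
clock: 4.72
tcp_pos: [0.4788, 0.1276, 0.0639]
orientation: [3.134, 0.194, -0.007]
contact_force: [-5.0, -1.7, -0.9]
grip_width: 0.0001
gripper_force: 2.5
```

Emit:
{"op": "step_arm", "data": {"rows": [[0.0015, 0.0002, 0, 0, 0, 0], [0.003, 0.0004, 0, 0, 0, 0], [0.003, 0.0004, 0, 0, 0, 0], [0.003, 0.0004, 0, 0, 0, 0]]}}

```text
clock: 5.05
tcp_pos: [0.4789, 0.1275, 0.0632]
orientation: [3.133, 0.194, -0.012]
contact_force: [-7.8, -1.5, -1.2]
grip_width: -0.0001
gripper_force: 4.1
```

Emit:
{"op": "step_arm", "data": {"rows": [[0.0025, 0.0003, 0, 0, 0, 0], [0.005, 0.0006, 0, 0, 0, 0], [0.0075, 0.0009, 0, 0, 0, 0], [0.0075, 0.0009, 0, 0, 0, 0]]}}

```text
clock: 5.38
tcp_pos: [0.4792, 0.1273, 0.0625]
orientation: [3.13, 0.195, -0.025]
contact_force: [-20.8, -2.9, 8.9]
grip_width: -0.0
gripper_force: 10.0
```

Emit:
{"op": "step_arm", "data": {"rows": [[-0.015, -0.002, 0, 0, 0, 0], [-0.035, -0.004, 0, 0, 0, 0], [-0.035, -0.004, 0.05, 0, 0, 0], [-0.035, -0.004, 0.1, 0, 0, 0], [-0.035, -0.004, 0.1, 0, 0, 0]]}}

```text
clock: 5.8
tcp_pos: [0.4698, 0.1286, 0.1294]
orientation: [-3.133, -0.194, -0.014]
contact_force: [0.9, 0.0, 1.3]
grip_width: -0.0002
gripper_force: 0.0
```

Emit:
{"op": "step_arm", "data": {"rows": [[0.05, -0.045, 0, 0, 0, 0], [0.1, -0.09, 0, 0, 0, 0], [0.1, -0.09, 0, 0, 0, 0]]}}

```text
clock: 6.05
tcp_pos: [0.5327, 0.0668, 0.1255]
orientation: [3.134, 0.18, 0.01]
contact_force: [0.6, -0.6, 0.1]
grip_width: 0.0001
gripper_force: 0.0
```

Emit:
{"op": "step_arm", "data": {"rows": [[0, 0, -0.045, 0, 0, 0], [0, 0, -0.09, 0, 0, 0], [0, 0, -0.102, 0, 0, 0], [0, 0, -0.102, 0, 0, 0], [0, 0, -0.102, 0, 0, 0]]}}

```text
clock: 6.47
tcp_pos: [0.5266, 0.0734, 0.0638]
orientation: [-3.135, -0.195, -0.0]
contact_force: [0.2, 0.3, -0.6]
grip_width: -0.0
gripper_force: 0.0
```

Emit:
{"op": "step_arm", "data": {"rows": [[0.009, 0.001, 0, 0, 0, 0], [0.009, 0.006, 0, 0, 0, 0], [0.0085, 0.011, 0, 0, 0, 0], [0.0085, 0.011, 0, 0, 0, 0]]}}

```text
clock: 6.8
tcp_pos: [0.5323, 0.0806, 0.0645]
orientation: [-3.135, -0.195, -0.003]
contact_force: [0.2, 0.8, 0.7]
grip_width: 0.0003
gripper_force: 0.0
```

Emit:
{"op": "step_arm", "data": {"rows": [[-0.0003, 0.0025, 0, 0, 0, 0], [-0.0006, 0.005, 0, 0, 0, 0], [-0.0009, 0.0075, 0, 0, 0, 0], [-0.0009, 0.0075, 0, 0, 0, 0]]}}

```text
clock: 7.13
tcp_pos: [0.5309, 0.0841, 0.0636]
orientation: [3.135, 0.194, 0.0]
contact_force: [1.0, -1.4, 1.0]
grip_width: 0.0003
gripper_force: 0.7
```

Emit:
{"op": "step_arm", "data": {"rows": [[-0.0003, 0.0025, 0, 0, 0, 0], [-0.0006, 0.005, 0, 0, 0, 0], [-0.0006, 0.005, 0, 0, 0, 0]]}}

```text
clock: 7.38
tcp_pos: [0.5307, 0.0857, 0.0636]
orientation: [3.134, 0.192, -0.0]
contact_force: [-0.1, -6.1, 3.6]
grip_width: 0.0004
gripper_force: 3.6
```

Emit:
{"op": "step_arm", "data": {"rows": [[-0.0002, 0.002, 0.001, 0, 0, 0], [-0.0004, 0.004, 0.002, 0, 0, 0], [-0.0004, 0.004, 0.002, 0, 0, 0]]}}

```text
clock: 7.63
tcp_pos: [0.532, 0.0866, 0.0649]
orientation: [3.133, 0.189, 0.003]
contact_force: [4.6, -8.7, 0.0]
grip_width: -0.0004
gripper_force: 5.1
```

Emit:
{"op": "step_arm", "data": {"rows": [[-0.0002, 0.002, 0, 0, 0, 0], [-0.0004, 0.004, 0, 0, 0, 0], [-0.0004, 0.004, 0, 0, 0, 0]]}}

```text
clock: 7.88
tcp_pos: [0.5325, 0.0871, 0.0649]
orientation: [3.131, 0.186, 0.004]
contact_force: [7.7, -12.4, -0.8]
grip_width: 0.0
gripper_force: 7.5
```

Run:
```python
from h import *
st();snap('top','t3');snap('scene','s3')
a=cv2.imread('pics/raw_t3.png');b=cv2.imread('pics/raw_s3.png')
A=cv2.resize(a[230:305,290:365],(400,400),interpolation=cv2.INTER_CUBIC);B=cv2.resize(b[230:305,265:340],(400,400),interpolation=cv2.INTER_CUBIC)
cv2.imwrite('pics/c3.png',np.hstack([A,B]))
```

```text
{'clock': 7.8833, 'joints': [-0.0048, 0.5249, -0.3476, 2.0001, 0.2905, 0.6621, -1.9919], 'tcp_pos': [0.5325, 0.0871, 0.0649], 'orientation': [3.1311, 0.1862, 0.0043], 'contact_force': [7.6931, -12.4105, -0.7781], 'moment': [-2.8653, -1.4312, -0.1219], 'grip_width': 0.0, 'gripper_force': 7.4762}
```

View pics/c3.png

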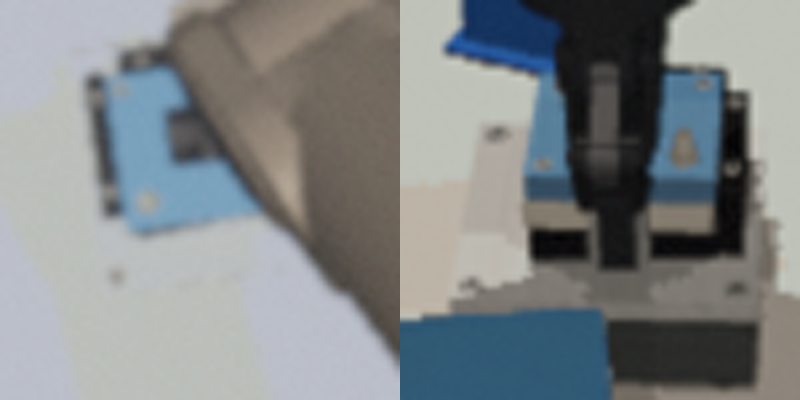

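Emit:
{"op": "step_arm", "data": {"rows": [[0.001, -0.01, 0, 0, 0, 0], [0.002, -0.018, 0, 0, 0, 0], [-0.02, -0.021, -0.001, 0, 0, 0], [-0.036, -0.023, -0.002, 0, 0, 0], [-0.036, -0.023, -0.002, 0, 0, 0]]}}

```text
clock: 8.4
tcp_pos: [0.5055, 0.0784, 0.0629]
orientation: [3.135, 0.196, -0.005]
contact_force: [-0.3, -0.1, 0.1]
grip_width: -0.0002
gripper_force: 0.0
```

Emit:
{"op": "step_arm", "data": {"rows": [[-0.0003, 0.0035, 0, 0, 0, 0], [-0.0006, 0.007, 0, 0, 0, 0], [-0.0009, 0.0095, 0, 0, 0, 0], [-0.0011, 0.012, 0, 0, 0, 0], [-0.0011, 0.012, 0, 0, 0, 0]]}}

```text
clock: 8.82
tcp_pos: [0.5079, 0.0841, 0.0635]
orientation: [3.134, 0.192, -0.001]
contact_force: [-0.6, -5.0, 2.0]
grip_width: 0.0001
gripper_force: 2.9
```

Emit:
{"op": "step_arm", "data": {"rows": [[-0.0002, 0.002, 0, 0, 0, 0], [-0.0004, 0.004, 0, 0, 0, 0], [-0.0006, 0.006, 0, 0, 0, 0], [-0.0006, 0.006, 0, 0, 0, 0]]}}

```text
clock: 9.15
tcp_pos: [0.5078, 0.0842, 0.0635]
orientation: [3.13, 0.188, -0.003]
contact_force: [0.3, -13.7, 5.8]
grip_width: -0.0001
gripper_force: 7.1
```

Emit:
{"op": "step_arm", "data": {"rows": [[-0.0002, 0.002, 0, 0, 0, 0], [-0.0004, 0.004, 0, 0, 0, 0], [-0.0004, 0.004, 0, 0, 0, 0]]}}

```text
clock: 9.4
tcp_pos: [0.5077, 0.0843, 0.0635]
orientation: [3.128, 0.185, -0.003]
contact_force: [0.2, -19.9, 7.3]
grip_width: -0.0
gripper_force: 10.0
```

Emit:
{"op": "step_arm", "data": {"rows": [[0.003, -0.023, 0, 0, 0, 0], [-0.03, -0.027, 0, 0, 0, 0], [-0.062, -0.031, 0, 0, 0, 0], [-0.066, 0.003, 0, 0, 0, 0], [-0.07, 0.037, 0, 0, 0, 0]]}}

```text
clock: 9.82
tcp_pos: [0.4647, 0.1131, 0.0635]
orientation: [3.135, 0.19, -0.0]
contact_force: [-0.8, 0.9, 0.4]
grip_width: 0.0004
gripper_force: 0.0
```

Emit:
{"op": "step_arm", "data": {"rows": [[0, 0, 0, 0, 0, 0], [0.003, 0.0003, 0, 0, 0, 0], [0.006, 0.0006, 0, 0, 0, 0], [0.009, 0.001, 0, 0, 0, 0]]}}

```text
clock: 10.15
tcp_pos: [0.4712, 0.1136, 0.0635]
orientation: [3.135, 0.192, 0.0]
contact_force: [0.3, 1.0, -0.4]
grip_width: -0.0005
gripper_force: 0.0
```

Emit:
{"op": "step_arm", "data": {"rows": [[0.004, 0.0005, 0, 0, 0, 0], [0.008, 0.001, 0, 0, 0, 0], [0.011, 0.0013, 0, 0, 0, 0], [0.014, 0.0017, 0, 0, 0, 0], [0.0165, 0.002, 0, 0, 0, 0]]}}

```text
clock: 10.57
tcp_pos: [0.4807, 0.1152, 0.0635]
orientation: [3.136, 0.193, -0.0]
contact_force: [-1.7, -0.5, 0.4]
grip_width: 0.0
gripper_force: 0.7
```

Emit:
{"op": "step_arm", "data": {"rows": [[0.0015, 0.0002, 0, 0, 0, 0], [0.003, 0.0004, 0, 0, 0, 0], [0.0045, 0.0005, 0, 0, 0, 0], [0.0045, 0.0005, 0, 0, 0, 0]]}}

```text
clock: 10.9
tcp_pos: [0.4816, 0.1153, 0.0632]
orientation: [3.134, 0.194, -0.005]
contact_force: [-5.5, -1.6, 3.7]
grip_width: -0.0
gripper_force: 2.6
```

Emit:
{"op": "step_arm", "data": {"rows": [[0.002, 0.0002, 0, 0, 0, 0], [0.004, 0.0005, 0, 0, 0, 0], [0.006, 0.0007, 0, 0, 0, 0], [0.006, 0.0007, 0, 0, 0, 0], [0.006, 0.0007, 0, 0, 0, 0]]}}

```text
clock: 11.32
tcp_pos: [0.4818, 0.1153, 0.0626]
orientation: [3.133, 0.195, -0.015]
contact_force: [-13.4, -2.4, 9.8]
grip_width: 0.0002
gripper_force: 6.9
```

Emit:
{"op": "step_arm", "data": {"rows": [[-0.023, -0.003, 0.001, 0, 0, 0], [-0.027, 0.03, 0.002, 0, 0, 0], [-0.031, 0.06, 0.002, 0, 0, 0], [-0.031, 0.06, 0.002, 0, 0, 0]]}}

```text
clock: 11.65
tcp_pos: [0.4682, 0.1564, 0.0653]
orientation: [-3.132, -0.201, -0.003]
contact_force: [0.6, -0.2, -0.7]
grip_width: -0.0001
gripper_force: 0.0
```

Emit:
{"op": "step_arm", "data": {"rows": [[0.004, 0.0005, 0, 0, 0, 0], [0.007, 0.0009, 0, 0, 0, 0], [0.01, 0.0012, 0, 0, 0, 0], [0.013, 0.0016, 0, 0, 0, 0], [0.016, 0.002, 0, 0, 0, 0]]}}

```text
clock: 12.07
tcp_pos: [0.4769, 0.1524, 0.0644]
orientation: [3.135, 0.192, -0.004]
contact_force: [-6.5, 0.2, 4.6]
grip_width: 0.0
gripper_force: 3.1
```

Emit:
{"op": "step_arm", "data": {"rows": [[0.002, 0.0002, 0, 0, 0, 0], [0.004, 0.0005, 0, 0, 0, 0], [0.006, 0.0007, 0, 0, 0, 0], [0.006, 0.0007, 0, 0, 0, 0]]}}

```text
clock: 12.4
tcp_pos: [0.4776, 0.1528, 0.064]
orientation: [3.133, 0.194, -0.012]
contact_force: [-11.7, -0.2, 9.1]
grip_width: 0.0
gripper_force: 5.7
```

Emit:
{"op": "step_arm", "data": {"rows": [[-0.0265, -0.003, 0, 0, 0, 0], [-0.0265, -0.003, 0.055, 0, 0, 0], [-0.0265, -0.003, 0.09, 0, 0, 0], [0.02, -0.047, 0.09, 0, 0, 0], [0.066, -0.09, 0.09, 0, 0, 0]]}}

```text
clock: 12.82
tcp_pos: [0.5222, 0.1007, 0.1207]
orientation: [-3.134, -0.201, -0.006]
contact_force: [0.4, -0.7, -0.4]
grip_width: 0.0002
gripper_force: 0.0
```

Emit:
{"op": "step_arm", "data": {"rows": [[0.046, -0.044, 0, 0, 0, 0], [0.046, -0.044, 0, 0, 0, 0], [0.046, -0.044, -0.05, 0, 0, 0], [0.046, -0.044, -0.088, 0, 0, 0], [0.046, -0.044, -0.088, 0, 0, 0]]}}

```text
clock: 13.23
tcp_pos: [0.5459, 0.072, 0.0621]
orientation: [3.135, 0.192, -0.01]
contact_force: [-1.3, -0.5, 0.4]
grip_width: 0.0001
gripper_force: 0.0
```

Emit:
{"op": "step_arm", "data": {"rows": [[-0.0013, 0.011, 0.002, 0, 0, 0], [-0.0026, 0.0215, 0.002, 0, 0, 0], [-0.003, 0.025, 0.002, 0, 0, 0], [-0.0034, 0.0275, 0.002, 0, 0, 0], [-0.0037, 0.03, 0.002, 0, 0, 0]]}}

```text
clock: 13.65
tcp_pos: [0.5475, 0.089, 0.0685]
orientation: [3.132, 0.192, 0.003]
contact_force: [1.7, -11.2, 1.0]
grip_width: 0.0001
gripper_force: 5.7
```

Emit:
{"op": "step_arm", "data": {"rows": [[-0.0003, 0.0025, 0, 0, 0, 0], [-0.0006, 0.005, 0, 0, 0, 0], [-0.0008, 0.007, 0, 0, 0, 0], [-0.0008, 0.007, 0, 0, 0, 0]]}}

```text
clock: 13.98
tcp_pos: [0.5475, 0.0891, 0.0685]
orientation: [3.128, 0.186, 0.002]
contact_force: [2.1, -16.4, 2.3]
grip_width: -0.0002
gripper_force: 8.5
```

Emit:
{"op": "step_arm", "data": {"rows": [[0.002, -0.023, 0, 0, 0, 0], [0.002, -0.023, 0.06, 0, 0, 0], [0.002, -0.023, 0.12, 0, 0, 0], [0.002, -0.023, 0.18, 0, 0, 0.039], [0.002, -0.023, 0.22, 0, 0, 0.078]]}}

```text
clock: 14.4
tcp_pos: [0.5485, 0.0832, 0.2042]
orientation: [3.086, 0.586, 0.01]
contact_force: [0.5, 0.4, 0.3]
grip_width: -0.0001
gripper_force: 0.0
```

Emit:
{"op": "step_arm", "data": {"rows": [[-0.014, 0.046, 0, 0, 0, 0.039], [-0.028, 0.092, 0, 0, 0, 0.078], [-0.042, 0.138, 0, 0, 0, 0.117], [-0.056, 0.184, 0, 0, 0, 0.156], [-0.07, 0.23, 0, 0, 0, 0.195]], "jaw": 0}}

```text
clock: 14.82
tcp_pos: [0.5047, 0.2219, 0.201]
orientation: [2.765, 1.489, 0.005]
contact_force: [-0.2, 0.4, 0.2]
grip_width: 0.0606
gripper_force: 0.0
```

Emit:
{"op": "step_arm", "data": {"rows": [[-0.014, 0.046, 0, 0, 0, 0.039], [-0.028, 0.092, 0, 0, 0, 0.078], [-0.042, 0.138, 0, 0, 0, 0.117], [-0.056, 0.184, 0, 0, 0, 0.156], [-0.068, 0.23, 0, 0, 0, 0.195]]}}

```text
clock: 15.23
tcp_pos: [0.4635, 0.36, 0.2009]
orientation: [2.187, 2.254, 0.004]
contact_force: [1.2, 0.2, -0.1]
grip_width: 0.0856
gripper_force: 0.0
```

Emit:
{"op": "step_arm", "data": {"rows": [[0, 0, 0, 0, 0, 0.039], [0, 0, 0, 0, 0, 0.078], [0, 0, 0, 0, 0, 0.117], [0, 0, 0, 0, 0, 0.156], [0, 0, 0, 0, 0, 0.195]]}}

```text
clock: 15.65
tcp_pos: [0.4641, 0.3587, 0.2007]
orientation: [1.406, 2.808, 0.003]
contact_force: [0.3, -0.2, -0.6]
grip_width: 0.0855
gripper_force: 0.0
```

Run:
```python
from h import *
st();snap('top','t4');snap('scene','s4')
a=cv2.imread('pics/raw_t4.png');b=cv2.imread('pics/raw_s4.png')
A=cv2.resize(a[230:305,290:365],(400,400),interpolation=cv2.INTER_CUBIC);B=cv2.resize(b[160:295,262:342],(356,600),interpolation=cv2.INTER_CUBIC)
A=np.vstack([A,np.zeros((200,400,3),np.uint8)])
cv2.imwrite('pics/c4.png',np.hstack([A,B]))
```

```text
{'clock': 15.65, 'joints': [-0.0894, 0.5353, -0.9105, 1.7737, 0.479, 1.0687, -0.5272], 'tcp_pos': [0.4641, 0.3587, 0.2007], 'orientation': [1.4056, 2.8079, 0.0029], 'contact_force': [0.3005, -0.2346, -0.5663], 'moment': [-0.0055, 0.0103, 0.0312], 'grip_width': 0.0855, 'gripper_force': 0.0}
```

View pics/c4.png

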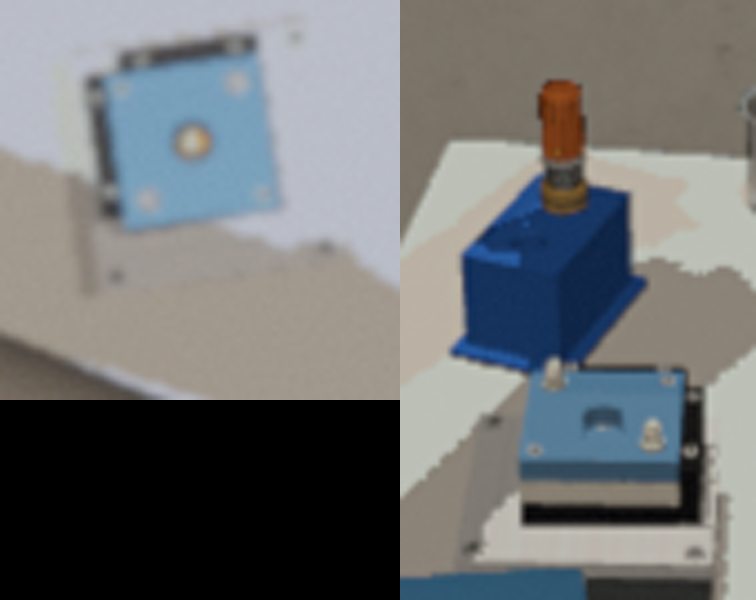

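The plates look square: the blue plate sits against both rails and the bore shows concentric at crop (193,140). The rod stands upright in its rest. Next I wind the wrist up for the later clockwise turn.

Emit:
{"op": "step_arm", "data": {"rows": [[0, 0, 0, 0, 0, 0.039], [0, 0, 0, 0, 0, 0.078], [0, 0, 0, 0, 0, 0.117], [0, 0, 0, 0, 0, 0.156], [0, 0, 0, 0, 0, 0.195]]}}

```text
clock: 16.17
tcp_pos: [0.4643, 0.3582, 0.2001]
orientation: [0.501, 3.1, 0.001]
contact_force: [-0.6, -0.7, -0.5]
grip_width: 0.085
gripper_force: 0.0
```

Emit:
{"op": "step_arm", "data": {"rows": [[0, 0, 0, 0, 0, 0.039], [0, 0, 0, 0, 0, 0.078], [0, 0, 0, 0, 0, 0.117], [0, 0, 0, 0, 0, 0.156], [0, 0, 0, 0, 0, 0.195]]}}

```text
clock: 16.58
tcp_pos: [0.4643, 0.3581, 0.2]
orientation: [-0.457, 3.107, -0.0]
contact_force: [-0.3, -0.1, -0.0]
grip_width: 0.0855
gripper_force: 0.0
```

Emit:
{"op": "step_arm", "data": {"rows": [[0, 0, 0, 0, 0, 0.039], [0, 0, 0, 0, 0, 0.078], [0, 0, 0, 0, 0, 0.117], [0, 0, 0, 0, 0, 0.156], [0, 0, 0, 0, 0, 0.195]]}}

```text
clock: 17.0
tcp_pos: [0.4643, 0.358, 0.1999]
orientation: [-1.372, 2.825, -0.001]
contact_force: [-0.6, 0.2, -0.0]
grip_width: 0.0858
gripper_force: 0.0
```

Emit:
{"op": "step_arm", "data": {"rows": [[0.002, 0, -0.05, 0, 0, 0.03], [0.002, 0, -0.09, 0, 0, 0.06], [0.002, 0, -0.13, 0, 0, 0.09], [0.002, 0, -0.145, 0, 0, 0.09], [0.002, 0, -0.145, 0, 0, 0.09]]}}

```text
clock: 17.42
tcp_pos: [0.4648, 0.3569, 0.1104]
orientation: [1.746, -2.607, 0.001]
contact_force: [-0.6, -0.3, 1.2]
grip_width: 0.0853
gripper_force: 0.0
```

```bash
python3 -c "
from h import *
st()"
```

```text
{'clock': 17.4167, 'joints': [0.0809, 0.8798, -1.2544, 1.8272, 0.9193, 1.1689, 1.2582], 'tcp_pos': [0.4648, 0.3569, 0.1104], 'orientation': [1.7464, -2.6074, 0.0011], 'contact_force': [-0.6162, -0.2973, 1.1579], 'moment': [-0.0085, -0.0383, -0.0447], 'grip_width': 0.0853, 'gripper_force': 0.0}
```

Emit:
{"op": "step_arm", "data": {"rows": [[0, 0, 0, 0, 0, 0], [0, 0, 0, 0, 0, 0], [0, 0, 0, 0, 0, 0], [0, 0, 0, 0, 0, 0], [0, 0, 0, 0, 0, 0]], "jaw": 1, "squeeze": 45}}

```text
clock: 17.83
tcp_pos: [0.4658, 0.358, 0.113]
orientation: [-1.753, 2.605, -0.0]
contact_force: [-0.1, 0.1, 0.1]
grip_width: 0.0254
gripper_force: 0.0
```

Emit:
{"op": "step_arm", "data": {"rows": [[0, 0, 0, 0, 0, 0], [0, 0, 0, 0, 0, 0], [0, 0, 0, 0, 0, 0]]}}

```text
clock: 18.08
tcp_pos: [0.4657, 0.358, 0.1125]
orientation: [-1.754, 2.605, 0.0]
contact_force: [0.1, 1.0, 2.2]
grip_width: 0.0232
gripper_force: 59.2
```

Emit:
{"op": "step_arm", "data": {"rows": [[0, 0, 0.02, 0, 0, 0], [0, 0, 0.06, 0, 0, 0], [0, 0, 0.11, 0, 0, 0], [0, 0, 0.16, 0, 0, 0], [0, 0, 0.19, 0, 0, 0]]}}

```text
clock: 18.5
tcp_pos: [0.4653, 0.3586, 0.2295]
orientation: [-1.755, 2.604, 0.002]
contact_force: [0.4, 0.1, -1.1]
grip_width: 0.0231
gripper_force: 58.9
```

Emit:
{"op": "step_arm", "data": {"rows": [[0, 0, 0, 0, 0, 0], [0, 0, 0, 0, 0, 0]]}}

```text
clock: 18.67
tcp_pos: [0.4656, 0.3577, 0.2269]
orientation: [-1.754, 2.605, -0.001]
contact_force: [0.2, -0.5, -2.8]
grip_width: 0.0229
gripper_force: 58.8
```

Run:
```python
from h import *
st();snap('top','t5');snap('scene','s5')
b=cv2.imread('pics/raw_s5.png')
print(w2p('scene',[.4657,.358,.12]),w2p('scene',[.4657,.358,.23]))
B=cv2.resize(b[120:270,240:380],(560,600),interpolation=cv2.INTER_CUBIC)
cv2.imwrite('pics/c5.png',B)
```

```text
{'clock': 18.6667, 'joints': [0.1359, 0.7417, -1.3493, 1.7345, 0.7544, 1.3006, 1.3723], 'tcp_pos': [0.4656, 0.3577, 0.2269], 'orientation': [-1.7539, 2.6049, -0.0013], 'contact_force': [0.2117, -0.5154, -2.7832], 'moment': [-0.029, 0.0037, 0.0128], 'grip_width': 0.0229, 'gripper_force': 58.8448}
[296.47116167 184.5090181 ] [294.83237406 140.94780659]
```

View pics/c5.png

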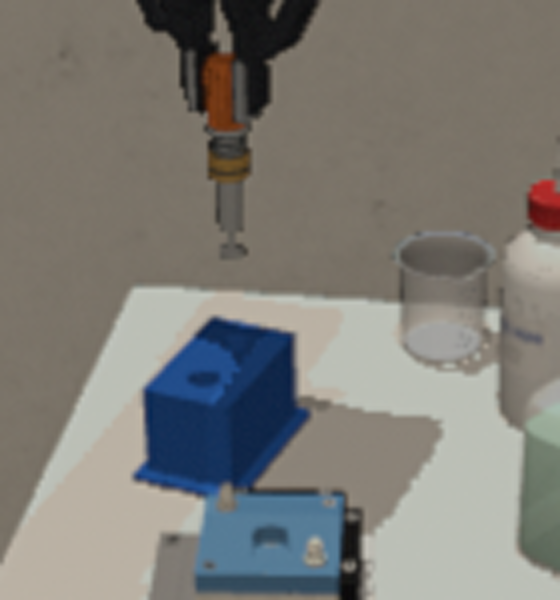

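Emit:
{"op": "step_arm", "data": {"rows": [[0.01, -0.036, 0, 0, 0, 0.031], [0.02, -0.073, 0, 0, 0, 0.062], [0.03, -0.11, 0, 0, 0, 0.093], [0.04, -0.147, 0, 0, 0, 0.124], [0.05, -0.184, 0, 0, 0, 0.155]]}}

```text
clock: 19.18
tcp_pos: [0.495, 0.2455, 0.2242]
orientation: [2.335, -2.098, -0.002]
contact_force: [0.5, 0.3, -1.6]
grip_width: 0.023
gripper_force: 58.8
```

Emit:
{"op": "step_arm", "data": {"rows": [[0.01, -0.037, 0, 0, 0, 0.031], [0.02, -0.074, 0, 0, 0, 0.062], [0.031, -0.111, 0, 0, 0, 0.093], [0.042, -0.148, 0, 0, 0, 0.124], [0.0515, -0.183, 0, 0, 0, 0.124]]}}

```text
clock: 19.6
tcp_pos: [0.526, 0.1354, 0.2243]
orientation: [2.697, -1.607, -0.003]
contact_force: [1.0, 0.2, -1.9]
grip_width: 0.0232
gripper_force: 58.8
```

Emit:
{"op": "step_arm", "data": {"rows": [[0, 0, 0, 0, 0, 0], [0, 0, 0, 0, 0, 0], [0, 0, 0, 0, 0, 0]]}}

```text
clock: 19.85
tcp_pos: [0.5256, 0.1376, 0.2251]
orientation: [2.694, -1.614, -0.003]
contact_force: [-0.8, 0.7, -1.6]
grip_width: 0.0225
gripper_force: 58.9
```

Run:
```python
from h import *
st();snap('top','t6');snap('scene','s6')
b=cv2.imread('pics/raw_s6.png');o=r.get_obs()['tcp_pos']
for p in [(o[0],o[1],o[2]-.1045),(.5267,.1373,.081)]:print(w2p('scene',p),(w2p('scene',p)-[255,155])*5)
B=cv2.resize(b[155:275,255:365],(550,600),interpolation=cv2.INTER_CUBIC)
cv2.imwrite('pics/c6.png',B)
```

```text
{'clock': 19.85, 'joints': [0.6056, 0.6903, -1.3895, 1.8337, 0.7177, 1.2552, 2.6353], 'tcp_pos': [0.5256, 0.1376, 0.2251], 'orientation': [2.6942, -1.6142, -0.0028], 'contact_force': [-0.7656, 0.6891, -1.5551], 'moment': [0.0459, 0.0353, -0.0236], 'grip_width': 0.0225, 'gripper_force': 58.8697}
[304.79311752 236.39399494] [248.96558758 406.96997469]
[305.70502127 253.26883085] [253.52510637 491.34415426]
```

View pics/c6.png

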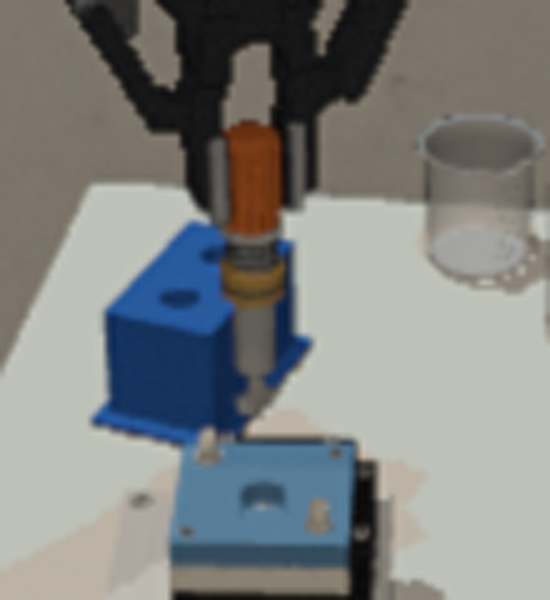

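Emit:
{"op": "step_arm", "data": {"rows": [[0.0025, 0, -0.02, 0, 0, 0], [0.0025, 0, -0.04, 0, 0, 0], [0.0025, 0, -0.055, 0, 0, 0], [0.0025, 0, -0.055, 0, 0, 0]]}}

```text
clock: 20.28
tcp_pos: [0.5265, 0.1369, 0.1902]
orientation: [2.693, -1.612, -0.004]
contact_force: [-0.8, -1.5, -1.7]
grip_width: 0.0231
gripper_force: 58.8
```

Emit:
{"op": "step_arm", "data": {"rows": [[0, 0, -0.004, 0, 0, 0], [0, 0, -0.008, 0, 0, 0], [0, 0, -0.012, 0, 0, 0], [0, 0, -0.016, 0, 0, 0], [0, 0, -0.02, 0, 0, 0]]}}

```text
clock: 20.7
tcp_pos: [0.5279, 0.1374, 0.1811]
orientation: [2.694, -1.615, 0.001]
contact_force: [-0.1, -0.4, -1.8]
grip_width: 0.023
gripper_force: 58.9
```

Emit:
{"op": "step_arm", "data": {"rows": [[-0.001, 0, -0.005, 0, 0, 0], [-0.001, 0, -0.01, 0, 0, 0], [-0.001, 0, -0.015, 0, 0, 0], [-0.001, 0, -0.02, 0, 0, 0], [-0.001, 0, -0.02, 0, 0, 0]]}}

```text
clock: 21.12
tcp_pos: [0.5271, 0.1374, 0.1684]
orientation: [2.694, -1.614, -0.001]
contact_force: [-0.1, 0.2, -1.2]
grip_width: 0.0228
gripper_force: 58.8
```

Emit:
{"op": "step_arm", "data": {"rows": [[0, 0, -0.004, 0, 0, 0], [0, 0, -0.008, 0, 0, 0], [0, 0, -0.012, 0, 0, 0], [0, 0, -0.016, 0, 0, 0], [0, 0, -0.016, 0, 0, 0]]}}

```text
clock: 21.53
tcp_pos: [0.5271, 0.1369, 0.1588]
orientation: [2.694, -1.614, -0.0]
contact_force: [-0.5, -1.0, -2.9]
grip_width: 0.023
gripper_force: 58.8
```

Emit:
{"op": "step_arm", "data": {"rows": [[0, 0, -0.005, 0, 0, 0], [0, 0, -0.01, 0, 0, 0], [0, 0, -0.015, 0, 0, 0], [0, 0, -0.015, 0, 0, 0]]}}

```text
clock: 21.87
tcp_pos: [0.527, 0.1371, 0.1496]
orientation: [2.694, -1.614, -0.001]
contact_force: [-0.5, -1.6, -2.4]
grip_width: 0.023
gripper_force: 58.8
```

Emit:
{"op": "step_arm", "data": {"rows": [[0, 0, -0.004, 0, 0, 0], [0, 0, -0.008, 0, 0, 0], [0, 0, -0.012, 0, 0, 0], [0, 0, -0.012, 0, 0, 0]]}}

```text
clock: 22.2
tcp_pos: [0.5274, 0.1375, 0.1431]
orientation: [-2.695, 1.615, -0.0]
contact_force: [-0.6, -2.5, 0.3]
grip_width: 0.0232
gripper_force: 59.0
```

Emit:
{"op": "step_arm", "data": {"rows": [[0, 0, -0.003, 0, 0, 0], [0, 0, -0.006, 0, 0, 0], [0, 0, -0.006, 0, 0, 0]]}}

```text
clock: 22.45
tcp_pos: [0.5275, 0.1374, 0.1397]
orientation: [-2.695, 1.615, -0.001]
contact_force: [0.0, -2.9, -0.3]
grip_width: 0.0227
gripper_force: 58.8
```

Emit:
{"op": "step_arm", "data": {"rows": [[0, 0, -0.003, 0, 0, 0], [0, 0, -0.006, 0, 0, 0], [0, 0, -0.006, 0, 0, 0]]}}

```text
clock: 22.7
tcp_pos: [0.5278, 0.1377, 0.1374]
orientation: [2.695, -1.615, 0.002]
contact_force: [-3.9, -6.6, 13.3]
grip_width: 0.023
gripper_force: 60.7
```

Emit:
{"op": "step_arm", "data": {"rows": [[-0.0007, -0.0015, 0, 0, 0, -0.01], [-0.0007, -0.0015, 0, 0, 0, -0.03], [-0.0007, -0.0015, 0, 0, 0, -0.05], [-0.0007, -0.0015, 0, 0, 0, -0.07]]}}

```text
clock: 23.03
tcp_pos: [0.5273, 0.1374, 0.1374]
orientation: [-2.498, 1.903, -0.001]
contact_force: [-3.1, -4.2, 11.3]
grip_width: 0.0232
gripper_force: 60.3
```

Emit:
{"op": "step_arm", "data": {"rows": [[-0.0005, -0.001, 0, 0, 0, -0.02], [-0.0005, -0.001, 0, 0, 0, -0.04], [-0.0005, -0.001, 0, 0, 0, -0.06], [-0.0005, -0.001, 0, 0, 0, -0.06]]}}

```text
clock: 23.37
tcp_pos: [0.5268, 0.1371, 0.1372]
orientation: [-2.307, 2.13, -0.001]
contact_force: [-2.7, -2.9, 9.9]
grip_width: 0.0234
gripper_force: 60.0
```

```bash
python3 -c "
from h import *
st()"
```

```text
{'clock': 23.3667, 'joints': [0.5026, 0.7199, -1.2026, 1.9133, 0.7754, 1.0731, 2.1912], 'tcp_pos': [0.5268, 0.1371, 0.1372], 'orientation': [-2.3073, 2.1297, -0.0006], 'contact_force': [-2.6769, -2.8743, 9.942], 'moment': [-0.7158, 0.7504, -0.0117], 'grip_width': 0.0234, 'gripper_force': 60.0062}
```

Not yet found. I'll sweep on, reading between short calls.

Emit:
{"op": "step_arm", "data": {"rows": [[-0.0003, -0.0005, 0, 0, 0, -0.02], [-0.0003, -0.0005, 0, 0, 0, -0.04], [-0.0003, -0.0005, 0, 0, 0, -0.06], [-0.0003, -0.0005, 0, 0, 0, -0.06]]}}

```text
clock: 23.7
tcp_pos: [0.5268, 0.1366, 0.1363]
orientation: [-2.098, 2.336, 0.0]
contact_force: [-0.1, -1.2, -1.8]
grip_width: 0.023
gripper_force: 58.8
```

Emit:
{"op": "step_arm", "data": {"rows": [[0, 0, 0, 0, 0, -0.02], [0, 0, 0, 0, 0, -0.04], [0, 0, 0, 0, 0, -0.06], [0, 0, 0, 0, 0, -0.06]]}}

```text
clock: 24.03
tcp_pos: [0.5264, 0.1362, 0.136]
orientation: [-1.872, 2.522, 0.0]
contact_force: [0.0, -0.7, -0.9]
grip_width: 0.0231
gripper_force: 58.8
```

Emit:
{"op": "step_arm", "data": {"rows": [[0, 0, 0, 0, 0, 0.02], [0, 0, 0, 0, 0, 0.04], [0, 0, -0.0025, 0, 0, 0.04], [0, 0, -0.005, 0, 0, 0.04]]}}

```text
clock: 24.37
tcp_pos: [0.5265, 0.1362, 0.1329]
orientation: [-2.027, 2.399, 0.002]
contact_force: [0.2, -0.3, -1.9]
grip_width: 0.023
gripper_force: 58.8
```

```bash
python3 -c "
from h import *
st()"
```

```text
{'clock': 24.3667, 'joints': [0.4757, 0.692, -1.1482, 1.918, 0.741, 1.0368, 1.9717], 'tcp_pos': [0.5265, 0.1362, 0.1329], 'orientation': [-2.0266, 2.3995, 0.0015], 'contact_force': [0.1964, -0.333, -1.942], 'moment': [-0.1271, -0.0321, -0.0063], 'grip_width': 0.023, 'gripper_force': 58.8406}
```

Emit:
{"op": "step_arm", "data": {"rows": [[0, 0, -0.0025, 0, 0, 0], [0, 0, -0.005, 0, 0, 0], [0, 0, -0.0075, 0, 0, 0], [0, 0, -0.01, 0, 0, 0], [0, 0, -0.012, 0, 0, 0]]}}

```text
clock: 24.78
tcp_pos: [0.5265, 0.1362, 0.1262]
orientation: [-2.026, 2.4, 0.0]
contact_force: [-1.6, -0.2, 5.3]
grip_width: 0.0228
gripper_force: 59.6
```

Emit:
{"op": "step_arm", "data": {"rows": [[0, 0, -0.0025, 0, 0, 0], [0, 0, -0.005, 0, 0, 0], [0, 0, -0.005, 0, 0, 0]]}}

```text
clock: 25.03
tcp_pos: [0.5265, 0.1362, 0.1233]
orientation: [-2.026, 2.4, -0.0]
contact_force: [-2.2, -0.7, 7.5]
grip_width: 0.0227
gripper_force: 59.9
```

Emit:
{"op": "step_arm", "data": {"rows": [[0, 0, -0.0005, 0, 0, -0.028], [0, 0, -0.0005, 0, 0, -0.056], [0, 0, -0.0005, 0, 0, -0.084], [0, 0, -0.0005, 0, 0, -0.11]]}}

```text
clock: 25.37
tcp_pos: [0.5271, 0.1366, 0.1235]
orientation: [-1.577, 2.714, -0.0]
contact_force: [-1.5, 0.4, 7.1]
grip_width: 0.0231
gripper_force: 59.7
```

```bash
python3 -c "
from h import *
st()"
```

```text
{'clock': 25.3667, 'joints': [0.4251, 0.6595, -1.063, 1.9262, 0.7, 0.9812, 1.6547], 'tcp_pos': [0.5271, 0.1366, 0.1235], 'orientation': [-1.577, 2.7145, -0.0001], 'contact_force': [-1.5187, 0.4177, 7.0643], 'moment': [-0.042, 0.1739, 0.1055], 'grip_width': 0.0231, 'gripper_force': 59.7336}
```

Emit:
{"op": "step_arm", "data": {"rows": [[0, 0, 0, 0, 0, -0.028], [0, 0, 0, 0, 0, -0.056], [0, 0, 0, 0, 0, -0.084], [0, 0, 0, 0, 0, -0.11]]}}

```text
clock: 25.7
tcp_pos: [0.5271, 0.1367, 0.1236]
orientation: [-1.087, 2.945, 0.001]
contact_force: [-1.7, 0.7, 8.1]
grip_width: 0.0233
gripper_force: 59.7
```

Emit:
{"op": "step_arm", "data": {"rows": [[0, 0, 0, 0, 0, -0.028], [0, 0, 0, 0, 0, -0.056], [0, 0, 0, 0, 0, -0.08], [0, 0, 0, 0, 0, -0.08]]}}

```text
clock: 26.03
tcp_pos: [0.527, 0.1367, 0.1236]
orientation: [-0.71, 3.058, 0.0]
contact_force: [-0.9, 1.1, 6.5]
grip_width: 0.0229
gripper_force: 59.9
```

```bash
python3 -c "
from h import *
st()"
```

```text
{'clock': 26.0333, 'joints': [0.3438, 0.5938, -0.9326, 1.9308, 0.6005, 0.9205, 1.138], 'tcp_pos': [0.527, 0.1367, 0.1236], 'orientation': [-0.71, 3.058, 0.0004], 'contact_force': [-0.8712, 1.0935, 6.5145], 'moment': [0.0749, 0.3321, -0.0889], 'grip_width': 0.0229, 'gripper_force': 59.9258}
```

Emit:
{"op": "step_arm", "data": {"rows": [[0, 0, 0.0015, 0, 0, 0], [0, 0, 0.003, 0, 0, 0], [0, 0, 0.0045, 0, 0, 0], [0, 0, 0.0045, 0, 0, 0]]}}

```text
clock: 26.37
tcp_pos: [0.527, 0.1366, 0.1261]
orientation: [-0.716, 3.057, 0.001]
contact_force: [-0.9, 0.3, 5.6]
grip_width: 0.0223
gripper_force: 59.6
```

Emit:
{"op": "step_arm", "data": {"rows": [[0, 0, 0.001, 0, 0, 0], [0, 0, 0.002, 0, 0, 0], [0, 0, 0.002, 0, 0, 0]]}}

```text
clock: 26.62
tcp_pos: [0.5267, 0.1364, 0.1264]
orientation: [-0.716, 3.058, 0.002]
contact_force: [1.3, 2.8, -3.1]
grip_width: 0.0234
gripper_force: 58.7
```

Emit:
{"op": "step_arm", "data": {"rows": [[0, 0, -0.0005, 0, 0, 0], [0, 0, -0.0005, 0, 0, 0], [0, 0, -0.0005, 0, 0, 0], [0, 0, -0.0005, 0, 0, 0], [0, 0, -0.0005, 0, 0, 0]], "jaw": 0}}

```text
clock: 27.03
tcp_pos: [0.5263, 0.1355, 0.1262]
orientation: [0.715, -3.059, 0.0]
contact_force: [0.5, -0.4, -0.4]
grip_width: 0.0817
gripper_force: 0.0
```

Emit:
{"op": "step_arm", "data": {"rows": [[0, 0, 0.04, 0, 0, 0], [0, 0, 0.09, 0, 0, 0], [0, 0, 0.14, 0, 0, 0], [0, 0, 0.18, 0, 0, 0], [0, 0, 0.18, 0, 0, 0]]}}

```text
clock: 27.45
tcp_pos: [0.5286, 0.1373, 0.2391]
orientation: [-0.714, 3.052, 0.0]
contact_force: [0.4, 0.4, -0.1]
grip_width: 0.0856
gripper_force: 0.0
```

Emit:
{"op": "step_arm", "data": {"rows": [[-0.02, -0.06, 0, 0, 0, 0], [-0.03, -0.12, 0, 0, 0, 0], [-0.04, -0.18, 0, 0, 0, 0], [-0.05, -0.24, 0, 0, 0, 0], [-0.05, -0.24, 0, 0, 0, 0]]}}

```text
clock: 27.87
tcp_pos: [0.4949, -0.0171, 0.2326]
orientation: [0.698, -3.058, 0.006]
contact_force: [-0.1, -0.8, 0.1]
grip_width: 0.0856
gripper_force: 0.0
```

Run:
```python
from h import *
st();snap('top','t7');snap('scene','s7')
b=cv2.imread('pics/raw_s7.png');print([ (z,np.round(w2p('scene',[.5265,.137,z]),1).tolist()) for z in(.1465,.1405,.1065,.081)])
# orange knob extent near the bore axis
hsv=cv2.cvtColor(b,cv2.COLOR_BGR2HSV);m=(hsv[...,0]<14)&(hsv[...,1]>170)&(hsv[...,2]>80)
m[:,:285]=0;m[:,330:]=0;m[:200]=0;m[285:]=0
v,u=np.nonzero(m);print(u.min(),u.max(),v.min(),v.max(),u.mean(),len(u))
t=cv2.imread('pics/raw_t7.png');t0=cv2.imread('pics/raw_t0.png');hsv=cv2.cvtColor(t,cv2.COLOR_BGR2HSV)
m=(hsv[...,0]<18)&(hsv[...,1]>150);m[:,:300]=0;m[:,355:]=0;m[:235]=0;m[290:]=0;v,u=np.nonzero(m);print(len(u),u.mean(),v.mean(),w2p('top',[.5265,.137,.1465]))
```

```text
{'clock': 27.8667, 'joints': [0.7907, 0.3773, -1.0707, 1.9363, 0.3848, 1.0555, 1.5723], 'tcp_pos': [0.4949, -0.0171, 0.2326], 'orientation': [0.698, -3.0584, 0.0057], 'contact_force': [-0.0519, -0.837, 0.1079], 'moment': [-0.0304, 0.0202, -0.0469], 'grip_width': 0.0856, 'gripper_force': 0.0}
[(0.1465, [304.7, 226.1]), (0.1405, [304.8, 228.7]), (0.1065, [305.3, 242.9]), (0.081, [305.6, 253.3])]
302 312 224 244 306.6051282051282 195
42 325.73809523809524 254.8095238095238 [326.19183954 253.6652411 ]
```

Run:
```python
from h import *
for f,xy,zs,w in(('s0',(.4653,.3585),(.133,.093),(285,315,165,215)),('s7',(.5265,.137),(.1465,.1065),(290,325,205,270)),('s7',(.5265,.137),(.1525,.1125),(290,325,205,270))):
    b=cv2.imread(f'pics/raw_{f}.png').astype(int);o=np.clip(b[...,2]-b[...,0]-45,0,80)[w[2]:w[3],w[0]:w[1]]
    v=np.arange(w[2],w[3]);s=o.sum(1);print(f,(v*s).sum()/s.sum()-np.mean([w2p('scene',(*xy,z))[1] for z in zs]),w2p('scene',(*xy,zs[0]))[1])
```

```text
s0 -0.6042221818880193 179.4437795681103
s7 -0.10975156651801399 226.1216645475362
s7 2.4212524783355036 223.5428184644028
```

```bash
python3 -c "
from bench import r
print(r.hand_in())"
```

```text
the job is handed in; nothing more can be done
None
```

I squared the three plates against both rails, passed the tie rod down through them and locked it under the ring, then let go and handed the job in at about 28 s. The lock held about 3 N of upward pull before release, contact forces stayed under about 21 N, and no verdict came back.

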